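# Demonstrate a push-and-hold on the spring trainer

### The arm

A 7-joint arm with a two-finger parallel gripper is mounted at the origin on the work surface. World frame = base frame: x ahead of the robot, y to its left, z up, the work surface at z = 0. Lengths are in m, angles in rad, forces in N, time in s.
With the tool pointing down it reaches from about 0.425 to 0.925 m from the base axis. Payload 6.8 kg.
Tool frame: the origin (TCP) lies midway between the tips of the shut fingers; the grasp point (between the pads) lies 19 mm behind it; z points along the fingers, y is the line along which they close (so a half turn about z gives the same grasp; the last joint's range is limited). The gripper opens to 85 mm and grips with 20 to 120 N. Pads are 22 mm wide; open, the fingers measure 114 mm over their backs; the gripper's body (76 mm by 85 mm) begins 54 mm behind the grasp point. The pads swing forward as they close: fully open they stand 13 mm farther back than shut.
Start: joints at [-1.238, 0.477, 0.022, 1.555, -0.011, 1.109, -0.083], TCP at [0.288, 0.61, 0.231] pointing down, gripper open.
Joint ranges: [-2.96, 2.96], [-0.34, 2.1], [-1.41, 1.46], [0.24, 2.44], [-1.37, 4.51], [0.17, 1.92], [-2.96, 2.96]. Speed limits (rad/s): [2.39, 2.39, 3.14, 3.14, 3.14, 3.14, 3.14].

### API

Orientations are given as a rotation vector (axis times angle).
In Python, from bench import get_obs, grab_frame, camera_params, r gives the robot as it stands.
- The arm moves only by the shell command python3 -m jog 'ROWS' [FORCE]. ROWS is JSON, a list of rows, each an object of numbers: "rx", "ry", "rz": the turn, a rotation vector about the world's x, y, z scaled (see below); "x", "y", "z": the shift along the world's x, y, z scaled (see below); "jaw": the opening, from -1 (shut) to 1 (fully open). In form: [{"rx": .., "ry": .., "rz": .., "x": .., "y": .., "z": .., "jaw": ..}, ...]. A call has 1 to 8 rows; each row shifts and turns the commanded pose from where the row before left it; what a row does not reach is not made up. The controller multiplies each number of a shift by 60 mm and each number of a turn by 10 degrees. A row lasts 1/8 s, in which the tool goes at most 62.5 mm and 10.7 degrees, less where a joint would pass 70% of its speed; a pose out of reach is approached as far as the arm can. A call with a number of a shift or a turn outside -1 to 1 is refused whole. A call with a gripper value outside its range is refused whole. The fingers move at their own pace and stop on an object; FORCE is the grip in N (left out, the last holds). Time passes only in rows, so rows that do not move let the fingers close. It gives the time, the measured TCP pose, the force, the opening and the grip force at its end, in the units of the state.
- get_obs(): the state, without advancing time (a new reading comes with each control period).
- grab_frame(name): name is "scene" or "top" or "wrist"; returns the picture (420x560x3 uint8, red, green, blue); there is no depth.
- camera_params(name): a dict with "fx", "fy", "cx", "cy" (pixels), "R" (3x3) and "t" (3): a world point X has camera coordinates R X + t. Camera axes: x right, y down, z forward; pixel columns grow to the right and rows downward; lengths in m; the calibration is good to about 2 mm. A picture is of the moment at which its call begins: read the wrist's pose just before it. camera_params takes no time and is no camera call; for the wrist camera it gives the pose at the moment of the call.
- r.hand_in(): hands the job in; it is judged then, once.
The state is a dict: "clock": time; "joints": joint angles; "qvel": joint speeds; "tau": joint torques, N m; "tcp_pos": TCP position; "orientation": TCP orientation; "contact_force": force on the tool from outside, world axes, zero at the start; "moment": the same for the moment, N m; "grip_width": finger opening in m; "gripper_force": force on a finger pad.
Only numpy, scipy, OpenCV 4.12 (cv2) and the standard library are available. Lean on these libraries where they do the work, as an engineer would, in place of code of your own. Each camera call takes 0.05 s, during which the arm holds its last target. There are 200 camera calls.

### The job

Start the session timer by pressing its green button fully down and letting it come back up; then, with the gripper, push the orange handle of the push trainer against its spring until the red pointer stands over the green target clip, and keep it there: finish while still holding the handle at the target, not letting go. Leave the target clip where the therapist set it and do not disturb the cones, the block tub or the putty pot.

Things in the scene. Friction and masses are not known exactly. Their poses are not given: they have to be found in the camera images.
- timer: Session timer, a white flat box with a blue top and a dark display, 130 (x) x 150 (y) x 45 mm high, fixed to the table; origin at the centre of its underside, z up. It stands to the left or to the right of the trainer.
- start_button_top (a point): Centre of the top face of the green round start button (32 mm across) on the timer's top, in a low black housing, 28 mm from the timer's centre on its -x side (beside the display). Pressed straight down.
- start_button (a joint): Travel of the start button in m: 0 up, 0.006 fully down; a spring pushes it back up, fully down takes about 5 N.
- trainer: Push trainer: grey plate 300 (x) x 160 (y) x 22 mm, fixed, z up, with rails along x, blue end blocks (51 mm high at +x, 41 mm at -x) and a white scale strip with black ticks along its +y edge (top at 34 mm). Origin on the table under the rails' middle; plate from -150 to 150 mm in x, -60 to 100 in y. +x is the push direction, roughly away from the robot.
- handle (a joint): Travel of the sled and handle along the trainer's +x axis in m: 0 at rest, 0.1 at the far stop. A spring drives it back to 0: it takes about 4.5 N to start it and about 13 N more per 100 mm (17.5 N at the stop).
- handle_grip (a point): On the axis of the upright orange handle (cylinder 32 mm across, 56 to 128 mm above the table), at 95 mm height; moves with it. At rest at x = -60 mm, y = 0 of the trainer. It stands on a black sled 50 x 58 mm, top at 47 mm, and is free all round above that: grip it from above or push from behind.
- pointer_tip (a point): Near the outer end of the thin red pointer (4 mm wide, top 46 mm above the table) that sticks out of the sled to the trainer's +y side, over the scale strip; 75 mm to +y of the handle's axis. Moves with the handle.
- clip (a joint): Where the green target clip is set along the scale, in m: the value of handle at which the pointer's centre line is over the clip's middle (set between 0.03 and 0.075). A friction fit: not to be moved.
- clip_mark (a point): Middle of the top face of the green target clip on the scale strip: 14 mm wide along the trainer's x axis, 30 mm in y, top 38 mm above the table. Its x axis is the trainer's x axis. The pointer sweeps just above it.
- cone_stack: Bystander: loose stack of therapy cones, green, clear and red on top, 74 mm across, 215 mm tall; origin at the centre of its underside.
- block_tub: Bystander: loose clear tub of pastel foam blocks with a blue lid, 130 mm across, 89 mm tall; origin at the centre of its underside.
- putty_pot: Bystander: loose yellow therapy-putty pot with a white lid, 74 mm across, 44 mm tall; origin at the centre of its underside, beyond the trainer and timer.

How it is judged:
By the outcome, as a careful person would: the job done as asked, in the order asked, and still so for the second after the job is handed in, while the arm keeps its last pose, push and grip.
It also fails if it takes over 54 s, if anything falls off the work surface, if the arm or the gripper's body presses on something with over 40 N, if the wrist force passes 120 N, or if a joint passes its speed limit or range.

## Working session

There is one attempt and no reset: what is moved stays moved. The work goes in short steps, Python scripts to look and compute and a shell command to move; the robot and the scene stay as the last step left them, time stands still between calls to the robot, and variables do not carry over. Pictures are saved under pics/ and viewed, at most 10 in all, crops included, and the job is handed in when it is done.

```bash
mkdir -p pics; ls; python3 - <<'E'
from bench import *
import cv2,numpy as np
a=grab_frame("scene");b=grab_frame("top")
cv2.imwrite("pics/a.png",a[...,::-1]);cv2.imwrite("pics/b.png",b[...,::-1])
for n in("scene","top"):
  c=camera_params(n);print(n,c["fx"],c["cx"],c["cy"],-np.array(c["R"]).T@c["t"])
print(get_obs())
E
```

```text
pics
scene 414.13443939621646 273.14975959232913 208.01609060487422 [ 1.35495059 -0.38935526  1.10989992]
top 534.0767738972513 273.12609208485725 205.96029063313813 [ 0.43021419 -0.01777906  1.40645015]
{'clock': 0.1, 'joints': array([-1.23809659,  0.47772917,  0.02232702,  1.5563475 , -0.01150797,
        1.10932344, -0.08311304]), 'qvel': array([ 0.00073455, -0.00213434,  0.00039641, -0.00297137,  0.00035809,
       -0.00178464,  0.00052796]), 'tau': array([ 4.77562251e-03, -5.97754383e+01,  1.61401972e+00, -2.81957138e+01,
        1.29444149e-02,  5.00320471e-03,  2.99666647e-05]), 'tcp_pos': array([0.28776607, 0.6099877 , 0.23041693]), 'orientation': array([-6.86730633e-01, -3.06534849e+00,  2.60624195e-03]), 'contact_force': array([-0.22827313,  0.26164088,  0.22420789]), 'moment': array([-0.01752334, -0.03634472, -0.00861038]), 'gripper_force': 0.0, 'grip_width': 0.08556131151372023}
```

View pics/b.png

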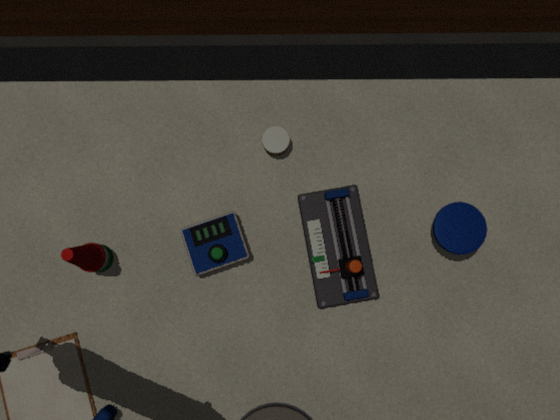

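View pics/a.png

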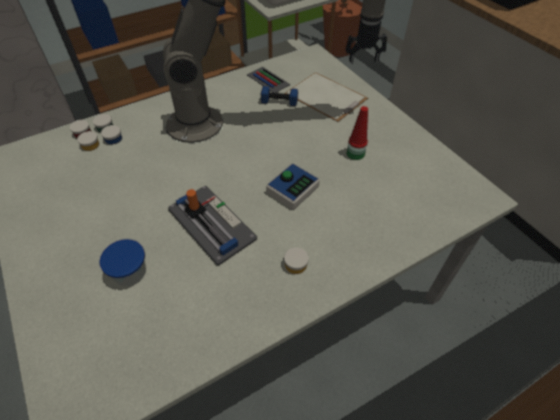

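The top view shows the timer at about (215,245) with its green button at (217,254). The trainer is at (338,245), with the orange handle at (355,267), the pointer at (330,271) and the clip at (319,259). The cones (90,257), tub (460,228) and pot (276,140) are clear of them. The scene view agrees.

```bash
cat > h.py <<'E'
from bench import *
import cv2,numpy as np
def ray(cam,uv,z):
    c=cam if isinstance(cam,dict) else camera_params(cam);R=np.array(c["R"]);o=-R.T@c["t"]
    d=R.T@np.array([(uv[0]-c["cx"])/c["fx"],(uv[1]-c["cy"])/c["fy"],1]);return o+d*(z-o[2])/d[2]
def blobs(img,lo,hi,box=(0,0,560,420),amin=8):
    m=cv2.inRange(cv2.cvtColor(img,cv2.COLOR_RGB2HSV),np.array(lo),np.array(hi))
    k=np.zeros_like(m);k[box[1]:box[3],box[0]:box[2]]=1
    n,_,s,c=cv2.connectedComponentsWithStats(m*k)
    return sorted([(int(s[i,4]),c[i].round(1),s[i,:4]) for i in range(1,n) if s[i,4]>=amin],key=lambda t:-t[0])
E
python3 - <<'E'
from h import *
b=cv2.imread("pics/b.png")[...,::-1].copy()
def show(n,lo,hi,box,z):
    for a,c,s in blobs(b,lo,hi,box)[:3]: print(n,a,c,s,ray("top",c,z).round(4))
show("button",(45,120,50),(85,255,255),(200,243,235,265),.056)
show("clip",(45,120,50),(85,255,255),(300,240,335,280),.038)
show("blue",(100,140,40),(125,255,255),(315,180,380,200),.051)
show("blue-",(100,140,40),(125,255,255),(315,285,380,305),.041)
show("orange",(3,150,120),(15,255,255),(335,250,380,285),.128)
show("red",(0,150,60),(2,255,255),(315,260,345,280),.046)
show("red",(170,120,60),(180,255,255),(315,260,345,280),.046)
show("strip",(0,0,110),(180,70,255),(300,215,332,285),.034)
cv2.imwrite("pics/c.png",cv2.resize(b[180:315,180:390,::-1],None,fx=3.8,fy=3.8,interpolation=cv2.INTER_CUBIC))
E
```

```text
button 104 [216.4 252.6] [211 247  12  12] [0.4986 0.1504 0.056 ]
clip 58 [317.3 258.6] [311 256  13   7] [ 0.4842 -0.1053  0.038 ]
blue 154 [336.6 193.2] [326 189  23  10] [ 0.6508 -0.1557  0.051 ]
blue- 169 [355.8 294.2] [344 290  25  10] [ 0.3948 -0.2009  0.041 ]
red 21 [331.7 270.2] [325 269  15   4] [ 0.4547 -0.1408  0.046 ]
strip 324 [315.3 237.2] [308 220  18  39] [ 0.5391 -0.101   0.034 ]
strip 128 [320.9 269.1] [315 260  14  18] [ 0.4577 -0.1144  0.034 ]
```

View pics/c.png

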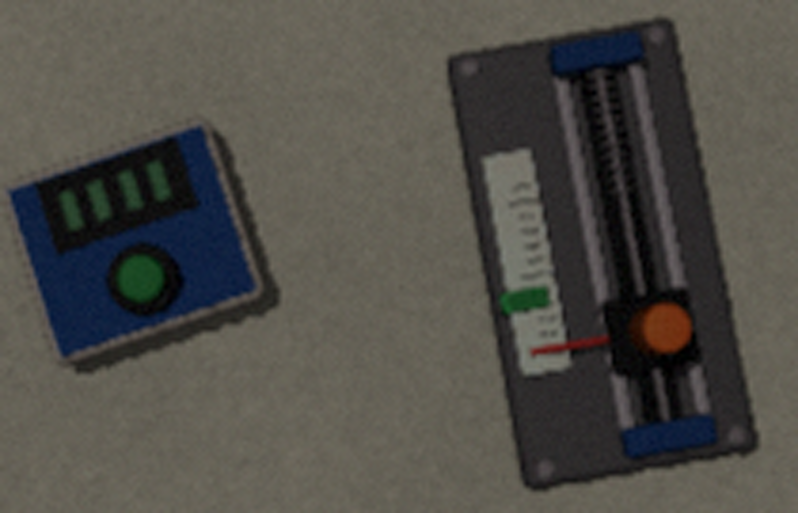

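```bash
python3 -m jog '[{"z":0.8,"jaw":-1},{"z":0.8},{"x":0.35,"y":-0.75,"rz":0.4},{"x":0.35,"y":-0.75,"rz":0.4},{"x":0.35,"y":-0.75,"rz":0.4},{"x":0.35,"y":-0.75,"rz":0.4},{"x":0.35,"y":-0.75,"rz":0.4},{"x":0.35,"y":-0.75,"rz":0.4}]'; python3 -m jog '[{"x":0.35,"y":-0.75,"rz":0.4},{"x":0.35,"y":-0.75,"rz":0.4},{"x":0.35,"y":-0.75,"rz":0.3},{"x":0.35,"y":-0.75},{"z":-0.8},{"z":-0.8},{"z":-0.8}, {}]'
python3 - <<'E'
from h import *
o=get_obs();print(o["tcp_pos"],o["orientation"])
w=grab_frame("wrist");cv2.imwrite("pics/d.png",w[...,::-1])
for a,c,s in blobs(w,(45,120,50),(85,255,255))[:4]: print(a,c,s,ray("wrist",c,.056))
print(camera_params("wrist"))
E
```

```text
[0.28776607 0.6099877  0.23041693] [-6.86730633e-01 -3.06534849e+00  2.60624195e-03]
152 [269.7 358.5] [260 344  16  31] [0.44948783 0.5185455  0.056     ]
{'fx': 361.6627616322771, 'fy': 361.6627616322771, 'cx': 283.63695229068134, 'cy': 207.18043450331456, 'R': array([[ 0.4256975 ,  0.90486433, -0.00147748],
       [ 0.86818048, -0.40797811,  0.28251816],
       [ 0.25503782, -0.12155   , -0.95926081]]), 't': array([-0.67497906, -0.037041  ,  0.37845344])}validation failed for argument at $[0]...
validation failed for argument at $[0]...
```

View pics/d.png

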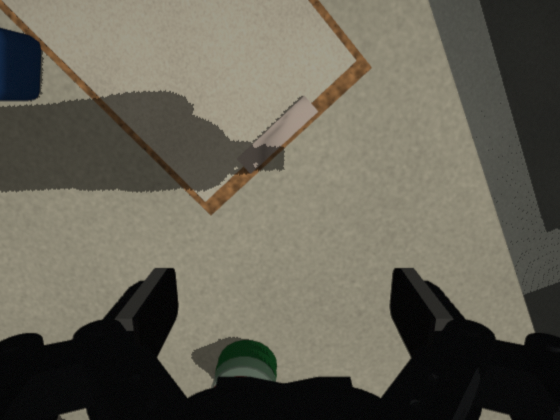

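The moves were refused because each row seems to need every key, so the arm has not moved. The wrist picture still shows the start position, with the cone base at (246,360). I'll retype the rows in full.

```bash
python3 -m jog '[{"rx":0,"ry":0,"rz":0,"x":0,"y":0,"z":0.8,"jaw":-1},{"rx":0,"ry":0,"rz":0,"x":0,"y":0,"z":0.8,"jaw":-1},{"rx":0,"ry":0,"rz":0.4,"x":0.35,"y":-0.75,"z":0,"jaw":-1},{"rx":0,"ry":0,"rz":0.4,"x":0.35,"y":-0.75,"z":0,"jaw":-1},{"rx":0,"ry":0,"rz":0.4,"x":0.35,"y":-0.75,"z":0,"jaw":-1},{"rx":0,"ry":0,"rz":0.4,"x":0.35,"y":-0.75,"z":0,"jaw":-1},{"rx":0,"ry":0,"rz":0.4,"x":0.35,"y":-0.75,"z":0,"jaw":-1},{"rx":0,"ry":0,"rz":0.4,"x":0.35,"y":-0.75,"z":0,"jaw":-1}]'
```

```text
clock: 1.15
tcp_pos: [0.4144, 0.3388, 0.3272]
orientation: [-0.031, -3.141, 0.0]
contact_force: [0.5, -0.2, 0.4]
grip_width: -0.0002
gripper_force: 0.0
```

```bash
python3 -m jog '[{"rx":0,"ry":0,"rz":0.4,"x":0.35,"y":-0.78,"z":0,"jaw":-1},{"rx":0,"ry":0,"rz":0.4,"x":0.35,"y":-0.78,"z":0,"jaw":-1},{"rx":0,"ry":0,"rz":0.3,"x":0.35,"y":-0.78,"z":0,"jaw":-1},{"rx":0,"ry":0,"rz":0,"x":0.35,"y":-0.78,"z":0,"jaw":-1},{"rx":0,"ry":0,"rz":0,"x":0,"y":0,"z":-0.9,"jaw":-1},{"rx":0,"ry":0,"rz":0,"x":0,"y":0,"z":-0.9,"jaw":-1},{"rx":0,"ry":0,"rz":0,"x":0,"y":0,"z":-0.9,"jaw":-1},{"rx":0,"ry":0,"rz":0,"x":0,"y":0,"z":0,"jaw":-1}]'
python3 - <<'E'
from h import *
o=get_obs();print(o["tcp_pos"],o["orientation"])
w=grab_frame("wrist");cv2.imwrite("pics/e.png",w[...,::-1])
for a,c,s in blobs(w,(45,120,40),(85,255,255))[:4]: print(a,c,s,ray("wrist",c,.054))
E
```

```text
clock: 2.15
tcp_pos: [0.4949, 0.1521, 0.162]
orientation: [0.266, -3.122, 0.005]
contact_force: [0.6, -0.7, 0.8]
grip_width: 0.0001
gripper_force: 0.0
[0.49493367 0.15205518 0.16200507] [ 0.26625158 -3.12204703  0.00502884]
1646 [279.3 208.9] [257 186  46  46] [0.50117214 0.15103174 0.054     ]
```

View pics/e.png

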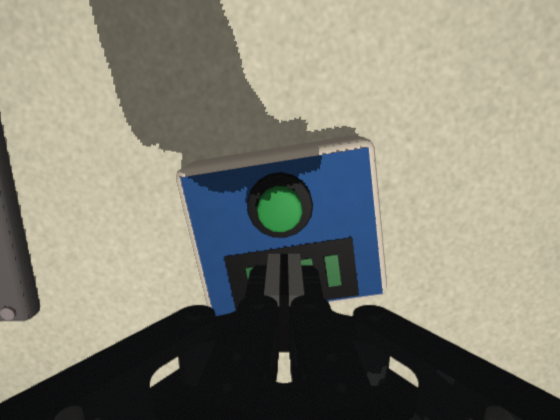

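The wrist view shows the timer with the green button at (279,209), about 5 mm ahead of the shut fingers in x. I'll correct for that and go down in steps.

```bash
python3 -m jog '[{"rx":0,"ry":0,"rz":0,"x":0.09,"y":-0.02,"z":-0.7,"jaw":-1},{"rx":0,"ry":0,"rz":0,"x":0,"y":0,"z":-0.7,"jaw":-1},{"rx":0,"ry":0,"rz":0,"x":0,"y":0,"z":-0.1,"jaw":-1},{"rx":0,"ry":0,"rz":0,"x":0,"y":0,"z":-0.05,"jaw":-1},{"rx":0,"ry":0,"rz":0,"x":0,"y":0,"z":-0.05,"jaw":-1},{"rx":0,"ry":0,"rz":0,"x":0,"y":0,"z":0,"jaw":-1}]';python3 -m jog '[{"rx":0,"ry":0,"rz":0,"x":0,"y":0,"z":-0.05,"jaw":-1},{"rx":0,"ry":0,"rz":0,"x":0,"y":0,"z":0,"jaw":-1}]'
```

```text
clock: 2.95
tcp_pos: [0.5041, 0.1524, 0.0704]
orientation: [-0.267, 3.129, 0.001]
contact_force: [-0.3, -0.3, -0.4]
grip_width: 0.0002
gripper_force: 0.0
clock: 3.2
tcp_pos: [0.5038, 0.1523, 0.0666]
orientation: [-0.267, 3.129, 0.001]
contact_force: [1.4, 0.8, 1.4]
grip_width: -0.0001
gripper_force: 0.8
```

```bash
for i in 1; do python3 -m jog '[{"rx":0,"ry":0,"rz":0,"x":-0.05,"y":-0.02,"z":-0.05,"jaw":-1},{"rx":0,"ry":0,"rz":0,"x":0,"y":0,"z":0,"jaw":-1}]'; python3 -m jog '[{"rx":0,"ry":0,"rz":0,"x":0,"y":0,"z":-0.05,"jaw":-1},{"rx":0,"ry":0,"rz":0,"x":0,"y":0,"z":0,"jaw":-1}]'; python3 -m jog '[{"rx":0,"ry":0,"rz":0,"x":0,"y":0,"z":-0.05,"jaw":-1},{"rx":0,"ry":0,"rz":0,"x":0,"y":0,"z":0,"jaw":-1}]'; done | grep -E "tcp|contact"
```

```text
tcp_pos: [0.5009, 0.1511, 0.0635]
contact_force: [1.8, 1.2, 3.3]
tcp_pos: [0.5009, 0.1511, 0.061]
contact_force: [-0.3, 0.2, 10.7]
tcp_pos: [0.5011, 0.1512, 0.0604]
contact_force: [-8.4, -3.3, 39.9]
```

The force jumped to a hard stop, so the button is fully down. I'll release it, climb, and go over to the handle.

```bash
python3 -m jog '[{"rx":0,"ry":0,"rz":0,"x":0,"y":0,"z":0.3,"jaw":-1},{"rx":0,"ry":0,"rz":0,"x":0,"y":0,"z":0.9,"jaw":-1},{"rx":0,"ry":0,"rz":0,"x":0,"y":0,"z":0.9,"jaw":1},{"rx":0,"ry":0,"rz":0,"x":0,"y":0,"z":0.9,"jaw":1},{"rx":0,"ry":0,"rz":0,"x":-0.1,"y":-0.8,"z":0,"jaw":1},{"rx":0,"ry":0,"rz":0,"x":-0.1,"y":-0.8,"z":0,"jaw":1},{"rx":0,"ry":0,"rz":0,"x":-0.1,"y":-0.8,"z":0,"jaw":1},{"rx":0,"ry":0,"rz":0,"x":-0.1,"y":-0.8,"z":0,"jaw":1}]'
python3 -m jog '[{"rx":0,"ry":0,"rz":0,"x":-0.1,"y":-0.8,"z":0,"jaw":1},{"rx":0,"ry":0,"rz":0,"x":-0.1,"y":-0.8,"z":0,"jaw":1},{"rx":0,"ry":0,"rz":0,"x":0,"y":-0.5,"z":0,"jaw":1},{"rx":0,"ry":0,"rz":0,"x":0,"y":0,"z":0,"jaw":1},{"rx":0,"ry":0,"rz":0,"x":0,"y":0,"z":0,"jaw":1}]'
python3 - <<'E'
from h import *
o=get_obs();print(o["tcp_pos"],o["orientation"])
w=grab_frame("wrist");cv2.imwrite("pics/f.png",w[...,::-1])
for n,lo,hi,z in [("green",(45,120,40),(85,255,255),.038),("orange",(4,150,100),(18,255,255),.128),("red",(0,150,60),(3,255,255),.046),("red2",(170,120,60),(180,255,255),.046),("blue",(100,140,40),(125,255,255),.041)]:
  for a,c,s in blobs(w,lo,hi,amin=40)[:2]: print(n,a,c,s,ray("wrist",c,z))
E
```

```text
clock: 4.95
tcp_pos: [0.4748, -0.0426, 0.2365]
orientation: [0.267, -3.128, -0.0]
contact_force: [-0.2, 1.0, -0.1]
grip_width: 0.085
gripper_force: 0.0
clock: 5.58
tcp_pos: [0.4638, -0.1662, 0.2366]
orientation: [0.267, -3.128, -0.001]
contact_force: [-0.1, 0.3, -0.4]
grip_width: 0.0853
gripper_force: 0.0
[ 0.46380863 -0.16615736  0.23660168] [ 2.67454848e-01 -3.12833171e+00 -1.44573722e-03]
green 414 [340.8 207. ] [325 199  32  15] [ 0.48201526 -0.10468095  0.038     ]
green 209 [553.8 319.3] [549 308  11  23] [0.56609073 0.14936467 0.038     ]
orange 1326 [253.8 195.9] [233 176  42  41] [ 0.46125619 -0.18703175  0.128     ]
red 252 [316.  173.8] [290 172  57   5] [ 0.45234626 -0.13616398  0.046     ]
blue 3145 [535.3 282.3] [516 240  44 105] [0.52613139 0.1109225  0.041     ]
blue 1444 [258.9  96.2] [225  86  68  22] [ 0.39303293 -0.1996015   0.041     ]
```

View pics/f.png

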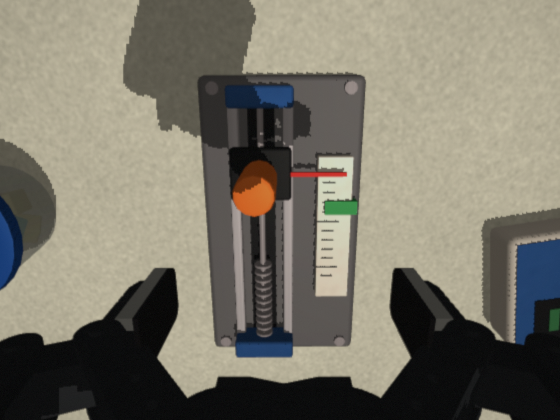

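The wrist view shows the handle top at (254,196), the pointer at (316,174) and the clip at (341,207). The travel needed is about 34.7 mm, and both views agree on that. Next I'll lower over the handle and grip it.

```bash
python3 -m jog '[{"rx":0,"ry":0,"rz":0,"x":-0.03,"y":-0.35,"z":0,"jaw":1},{"rx":0,"ry":0,"rz":0,"x":0,"y":0,"z":-0.8,"jaw":1},{"rx":0,"ry":0,"rz":0,"x":0,"y":0,"z":-0.8,"jaw":1},{"rx":0,"ry":0,"rz":0,"x":0,"y":0,"z":-0.6,"jaw":1},{"rx":0,"ry":0,"rz":0,"x":0,"y":0,"z":-0.4,"jaw":1},{"rx":0,"ry":0,"rz":0,"x":0,"y":0,"z":0,"jaw":1},{"rx":0,"ry":0,"rz":0,"x":0,"y":0,"z":0,"jaw":1}]'
python3 -m jog '[{"rx":0,"ry":0,"rz":0,"x":0,"y":0,"z":0,"jaw":-1},{"rx":0,"ry":0,"rz":0,"x":0,"y":0,"z":0,"jaw":-1},{"rx":0,"ry":0,"rz":0,"x":0,"y":0,"z":0,"jaw":-1},{"rx":0,"ry":0,"rz":0,"x":0,"y":0,"z":0,"jaw":-1},{"rx":0,"ry":0,"rz":0,"x":0,"y":0,"z":0,"jaw":-1},{"rx":0,"ry":0,"rz":0,"x":0,"y":0,"z":0,"jaw":-1},{"rx":0,"ry":0,"rz":0,"x":0,"y":0,"z":0,"jaw":-1}]' 60
```

```text
clock: 6.5
tcp_pos: [0.4633, -0.1876, 0.082]
orientation: [-0.268, 3.129, 0.0]
contact_force: [-0.2, -0.5, 0.4]
grip_width: 0.0854
gripper_force: 0.0
clock: 7.38
tcp_pos: [0.463, -0.1885, 0.082]
orientation: [-0.266, 3.129, -0.001]
contact_force: [-1.4, 0.0, 5.7]
grip_width: 0.0309
gripper_force: 58.9
```

```bash
python3 -m jog '[{"rx":0,"ry":0,"rz":0,"x":0.1,"y":0.0175,"z":0,"jaw":-1},{"rx":0,"ry":0,"rz":0,"x":0.1,"y":0.0175,"z":0,"jaw":-1},{"rx":0,"ry":0,"rz":0,"x":0.1,"y":0.0175,"z":0,"jaw":-1},{"rx":0,"ry":0,"rz":0,"x":0.1,"y":0.0175,"z":0,"jaw":-1},{"rx":0,"ry":0,"rz":0,"x":0.1,"y":0.0175,"z":0,"jaw":-1},{"rx":0,"ry":0,"rz":0,"x":0,"y":0,"z":0,"jaw":-1},{"rx":0,"ry":0,"rz":0,"x":0,"y":0,"z":0,"jaw":-1}]'
cat > m.py <<'E'
from h import *
import sys
ex=np.array([.9848,.1736,0])
for n in("wrist","top"):
  w=grab_frame(n);cv2.imwrite(f"pics/{sys.argv[1]}_{n}.png",w[...,::-1])
  for k,lo,hi,z in [("green",(45,120,40),(85,255,255),.038),("red",(0,150,50),(3,255,255),.046),("red2",(170,120,50),(180,255,255),.046)]:
    for a,c,s in blobs(w,lo,hi)[:3]:
      p=ray(n,c,z)
      if np.hypot(*(p[:2]-[.48,-.12]))<.06: print(n,k,a,c,s,p.round(4),"along",(p@ex).round(4))
E
python3 m.py g
```

```text
clock: 8.25
tcp_pos: [0.4909, -0.1836, 0.082]
orientation: [0.265, -3.128, -0.001]
contact_force: [-8.9, 0.5, 12.9]
grip_width: 0.0303
gripper_force: 59.6
wrist green 895 [428.  246.5] [394 228  60  28] [ 0.4828 -0.103   0.038 ] along 0.4576
wrist red 850 [384.9 237.9] [337 234 100  10] [ 0.4793 -0.1307  0.046 ] along 0.4493
top green 50 [316.9 258.3] [312 256  12   7] [ 0.4849 -0.1043  0.038 ] along 0.4595
top red 12 [322.8 260.3] [318 259  10   3] [ 0.4796 -0.1186  0.046 ] along 0.4517
```

View pics/g_wrist.png

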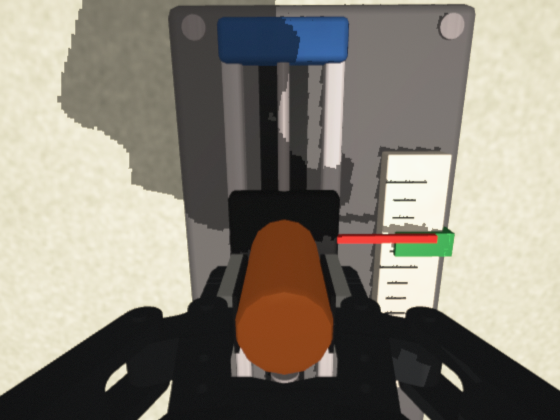

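View pics/g_top.png

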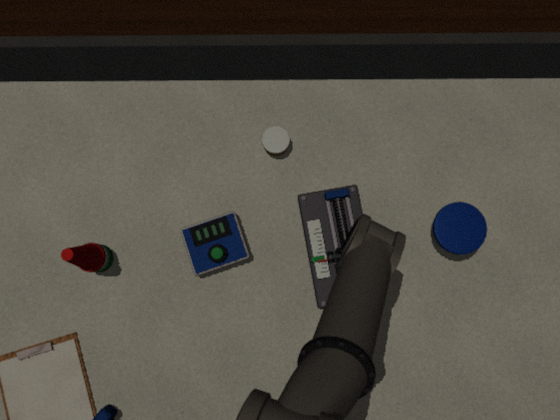

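The wrist view shows the pointer line at row 238, on the near half of the clip (rows 231–257). About 7 mm remains, allowing for the pointer covering part of the clip.

```bash
python3 -m jog '[{"rx":0,"ry":0,"rz":0,"x":0.06,"y":0.01,"z":0,"jaw":-1},{"rx":0,"ry":0,"rz":0,"x":0.055,"y":0.01,"z":0,"jaw":-1},{"rx":0,"ry":0,"rz":0,"x":0,"y":0,"z":0,"jaw":-1},{"rx":0,"ry":0,"rz":0,"x":0,"y":0,"z":0,"jaw":-1},{"rx":0,"ry":0,"rz":0,"x":0,"y":0,"z":0,"jaw":-1}]'
cat >> m.py <<'E'
w=grab_frame("wrist");v=cv2.cvtColor(w,cv2.COLOR_RGB2HSV)
g=cv2.inRange(v,(45,120,40),(85,255,255));g[:,:360]=0;g[:,500:]=0
rd=cv2.inRange(v,(0,150,50),(3,255,255));rd[:,:330]=0;rd[:,480:]=0
# clip edges and pointer centre per column beyond / along the overlap
for u in (405,412,420,428):
  y=np.nonzero(g[:,u])[0];r_=np.nonzero(rd[:,u])[0]
  if len(y) and len(r_):
    f=lambda row,z:ray("wrist",(u,row),z)@ex
    print(u,y.min(),y.max(),r_.min(),r_.max(),"clip near/far",f(y.min()-.5,.038).round(4),f(y.max()+.5,.038).round(4),"ptr",f(r_.mean(),.046).round(4))
i=np.argwhere(g)[:,::-1].astype(np.float32);print(cv2.minAreaRect(i), (ray("wrist",cv2.minAreaRect(i)[0],.038)@ex).round(4))
cv2.imwrite(f"pics/{sys.argv[1]}_c.png",cv2.resize(w[200:290,330:480,::-1],None,fx=5,fy=5))
E
python3 m.py h
```

```text
clock: 8.98
tcp_pos: [0.4974, -0.1825, 0.082]
orientation: [0.265, -3.128, -0.001]
contact_force: [-8.1, -0.7, 13.5]
grip_width: 0.0308
gripper_force: 59.6
wrist green 913 [429.8 228.9] [396 217  60  28] [ 0.4792 -0.1038  0.038 ] along 0.4539
wrist green 37 [416. 244.] [398 244  37   1] [ 0.4891 -0.1088  0.038 ] along 0.4627
wrist red 844 [384.5 238. ] [337 234 100  10] [ 0.4859 -0.1297  0.046 ] along 0.456
top green 34 [315.4 259.2] [311 257  13   6] [ 0.4827 -0.1004  0.038 ] along 0.4579
405 221 244 234 241 clip near/far 0.449 0.463 ptr 0.4558
412 221 244 234 241 clip near/far 0.449 0.463 ptr 0.4558
420 221 244 234 241 clip near/far 0.4491 0.463 ptr 0.4558
428 221 244 234 241 clip near/far 0.4491 0.4631 ptr 0.4558
((425.5, 230.5), (59.0, 27.0), 0.0) 0.4548
```

View pics/h_c.png

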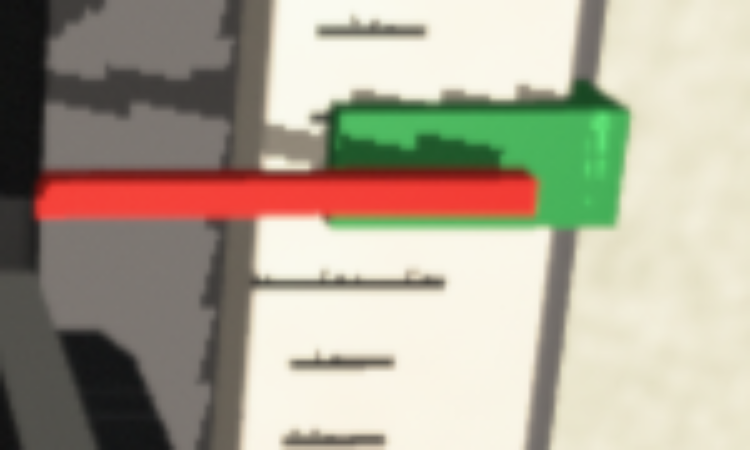

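The crop shows the red pointer (rows 234–241) over the clip (rows 221–244). The clip's middle is at 0.4560 m along the trainer and the pointer is at 0.4558 m, so they line up. I'll check that it holds, then hand in.

```bash
python3 -m jog '[{"rx":0,"ry":0,"rz":0,"x":0,"y":0,"z":0,"jaw":-1},{"rx":0,"ry":0,"rz":0,"x":0,"y":0,"z":0,"jaw":-1},{"rx":0,"ry":0,"rz":0,"x":0,"y":0,"z":0,"jaw":-1},{"rx":0,"ry":0,"rz":0,"x":0,"y":0,"z":0,"jaw":-1},{"rx":0,"ry":0,"rz":0,"x":0,"y":0,"z":0,"jaw":-1},{"rx":0,"ry":0,"rz":0,"x":0,"y":0,"z":0,"jaw":-1}]'; python3 m.py i | grep -E "^4(05|28)" && python3 -c "
from bench import r
print(r.hand_in())"
```

```text
clock: 9.88
tcp_pos: [0.4974, -0.1825, 0.082]
orientation: [0.265, -3.127, -0.001]
contact_force: [-8.7, 0.6, 14.3]
grip_width: 0.0307
gripper_force: 59.6
405 221 244 234 241 clip near/far 0.449 0.463 ptr 0.4558
428 221 244 234 241 clip near/far 0.4491 0.4631 ptr 0.4558
the job is handed in; nothing more can be done
None
```

I pressed the timer button down to its stop and released it, then pushed the handle until the pointer measured within about 0.2 mm of the clip's middle, and handed in at about 10 s still gripping it; the button press peaked at 39.9 N, just under the 40 N limit, and I did not check by camera that the button came back up.

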